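# Open the screw press and take out the glued saddle arch

## Robot

A 6-joint arm with a two-finger parallel gripper is mounted at the origin on the work surface. World frame = base frame: x ahead of the robot, y to its left, z up, the work surface at z = 0. Lengths are in m, angles in rad, forces in N, time in s.
With the tool pointing down it reaches from about 0.35 to 0.875 m from the base axis. Payload 15.5 kg.
Tool frame: the origin (TCP) lies midway between the tips of the shut fingers; the grasp point (between the pads) lies 19 mm behind it; z points along the fingers, y is the direction in which the jaws open and shut (so a half turn about z gives the same grasp; the last joint's range is limited). The gripper opens to 85 mm and grips with 20 to 120 N. Pads are 22 mm wide; open, the fingers measure 114 mm over their backs; the gripper's body (76 mm by 85 mm) begins 54 mm behind the grasp point. The pads swing forward as they close: fully open they stand 13 mm farther back than shut.
Start: joints at [1.202, 0.494, 1.345, -0, 1.302, -0.096], TCP at [0.169, 0.602, 0.231] pointing down, gripper open.
Joint ranges: [-2.91, 2.91], [-0.82, 2.16], [0.22, 2.67], [-1.22, 4.37], [0.12, 2.79], [-3.08, 3.08]. Speed limits (rad/s): [1.89, 1.89, 2.57, 3.01, 3.01, 3.01].

## Interface

Orientations are given as a unit quaternion [w, x, y, z].
In Python, from workcell import state, snapshot, get_calibration, sign_off gives the robot as it stands.
- The arm moves only by the tool servo_tool, never from a script. Its argument "targets" is a list that holds one entry, the list of rows, each a list of 5 numbers: the opening, from 0 (shut) to 1 (fully open), then the shift along the tool's x, y, z in mm, then the turn about the tool's z in degrees. A call has 1 to 12 rows; each row shifts and turns the pose as measured when the row begins, along the tool's axes as they then stand; what a row does not reach is not made up. A row lasts 1/8 s, in which the tool goes at most 62.5 mm and 10.7 degrees, less where a joint would pass 70% of its speed; a pose out of reach is approached as far as the arm can. A call is refused whole if a number of a shift passes 62.5 or a number of a turn 10.7, either way. A call with a gripper value outside its range is refused whole. The fingers move at their own pace and stop on an object; "force" is the grip in N (left out, the last holds). Time passes only in rows, so rows that do not move let the fingers close. It gives the time, the measured TCP pose, the force and the opening at its end, in the units of the state.
- state(): the state, without advancing time (a new reading comes with each control period).
- snapshot(name): name is "scene" or "top" or "wrist"; returns (picture, depth): 420x560x3 uint8, red, green, blue; 420x560 float32, m along the optical axis (not along the pixel's ray), 0 where there is no reading.
- get_calibration(name): a dict with "vertical_fov" (degrees; the focal length in pixels is half the picture's height over the tangent of half this angle, whatever the lens; pixels are square), "cx", "cy" (the principal point, pixels), "rvec" (rotation vector, rad) and "tvec" (3), from world to camera coordinates, as OpenCV has them; the wrist camera has in their place "mount" (4x4, takes a point from camera to tool coordinates, whose origin is the TCP and whose axes are the flange's). Camera axes: x right, y down, z forward; pixel columns grow to the right and rows downward; lengths in m; the calibration is good to about 2 mm. A picture is of the moment at which its call begins: read the wrist's pose just before it. get_calibration takes no time and is no camera call.
- sign_off(): hands the job in, once; it reports no verdict.
The state is a dict: "t": time; "qpos": joint angles; "qvel": joint speeds; "joint_torque": joint torques, N m; "ee_pos": TCP position; "orientation": TCP orientation; "ft_force": force on the tool from outside, world axes, zero at the start; "moment": the same for the moment, N m; "grip_width": finger opening in m.
Only numpy, scipy, OpenCV 4.12 (cv2) and the standard library are available. Lean on these libraries where they do the work, as an engineer would, in place of code of your own. Each camera call takes 0.05 s, during which the arm holds its last target.

## Task

Open the bench press all the way: turn its handwheel counter-clockwise (seen from above) until the screw comes up against its top stop and sits snug there at about 0.5 N m, letting your hand rise with the wheel so that you neither push nor pull it along the stem, then ease off at once, because the hub is weak and must not be forced. Only then draw the laminated wooden piece straight out of the press's open side and lay it flat in the metal tray without dropping it. Leave the other things on the bench where they are.

Things in the scene. Friction and masses are not known exactly. Their poses are not given: they have to be found in the camera images.
- press: Grey bench press, fixed. Origin on the screw's axis at bench level; z up, -x points out of the open side, +x to the column. Base plate 20 mm thick, x -75 to +100, 120 mm wide; column x 63 to 97; head beam 44 mm wide, x -25 to +97, heights 105 to 135 mm. Screw: right-hand coarse thread, rises 36 mm a turn counter-clockwise; running torque 0.12 N m; stays where left.
- wheel_grip (a point): In the grip bar of the dark handwheel, on the screw's axis, 12 mm below the bar's top; z up. Bar 56 mm long (x), 16 thick (y), 36 high. The rim (92 mm diameter) has its top 24 mm below this point: fingertips may reach 20 mm below it. The wheel's hub is sprung: it gives 1 mm per 5 N along the axis and 0.1 rad per 0.4 N m in twist, and springs back when let go.
- stem_top (a point): Upper end of the screw, on its axis under the wheel's hub; rises and turns with the screw. Unloaded, wheel_grip is 34 mm straight above and their x axes agree; any difference shows the load on the sprung hub.
- platen_foot (a point): Centre of the underside of the pressing disc (40 mm diameter, 10 thick) at the screw's lower end; rises with the screw, does not turn. It can rise 15 to 18 mm in all, from about 45 mm above the bench. At the start the screw is 2.3 to 2.9 rad short of its hard top stop.
- piece: Loose laminated wooden part, 0.16 kg, on the press's base under the disc. Origin: underside, under the disc at the start; x along it, z up. Horn x -130 to -50 mm, 32 wide, sticks out of the open side; middle to +30, 44 wide; both 24 thick. Lip x +28 to +45, 56 wide, 35 high, behind the disc: passes under it only when the press is open.
- piece_horn (a point): Point inside the horn of the piece, at x = -107 mm, half-way up its 24 mm thickness: grip it here across its 32 mm width. z up, x along the piece.
- piece_mid (a point): Middle of the piece's length, on its underside (x = -42.5 mm of the piece).
- tray: Shallow aluminium tray fixed to the bench, 250 mm (its x) x 120 mm (its y), 22 mm high, walls 4 mm, floor 4 to 5 mm. Origin: centre of its underside.
- anvil: Small black bench anvil, 60 mm high. Origin under it. Not to be disturbed.
- glue_jar: Jar, 64 mm diameter, 90 mm high. Origin under it. Not to be disturbed.
- awl: Awl with wooden handle, 140 mm long, lying along its x from its origin (handle end). Not to be disturbed.
- tin: Round tin, 60 mm diameter, 45 mm high. Not to be disturbed.
- mallet: Wooden mallet lying down, 56 mm high, handle 190 mm to its -x. Not to be disturbed.
- clamp: Brass screw clamp lying on the bench, 110 mm long, 54 mm high. Not to be disturbed.
- wax: Brownish puck, 40 mm diameter, 22 mm high. Not to be disturbed.
Mind the look-alikes: they are no part of the job. There is more than one size of the press; the job needs the smaller. What is shaped like the piece but blue is not meant.

How it is judged:
By the outcome, as a careful person would: the job done as asked, in the order asked, and still so for the second after the job is handed in, with the robot touching nothing.
It also fails if it takes over 72 s, if anything falls off the work surface, if the arm or the gripper's body presses on something with over 40 N, if the wrist force passes 120 N, or if a joint passes its speed limit or range.

## Working session

There is one attempt and no reset: what is moved stays moved. The work goes in short steps, Python scripts to look and compute and a tool call to move; the robot and the scene stay as the last step left them, time stands still between calls to the robot, and variables do not carry over. Pictures are saved under pics/ and viewed, and the job is handed in when it is done.

Besides the shell and the picture viewer there is one more tool, called after ">>>" by a JSON object that holds its "name" and its "arguments". servo_tool: Moves the arm, as the interface text tells. Its arguments: {"type":"object","properties":{"targets":{"type":"array"},"force":{"type":"number"}},"required":["targets"]}

```bash
mkdir -p pics; ls
cat > h.py <<'E'
import numpy as np, cv2
from workcell import state, snapshot, get_calibration, sign_off
from scipy.spatial.transform import Rotation as R
def cam(name, st=None):
    c=get_calibration(name); f=210/np.tan(np.radians(c["vertical_fov"])/2)
    if "mount" in c:
        M=np.array(c["mount"]); T=np.eye(4); q=st["orientation"]
        T[:3,:3]=R.from_quat([q[1],q[2],q[3],q[0]]).as_matrix(); T[:3,3]=st["ee_pos"]; W=T@M
    else:
        Rm=cv2.Rodrigues(np.array(c["rvec"],float))[0]; W=np.eye(4); W[:3,:3]=Rm.T; W[:3,3]=-Rm.T@np.array(c["tvec"],float).ravel()
    return f,c["cx"],c["cy"],W
def ray(C,u,v):
    f,cx,cy,W=C; d=W[:3,:3]@np.array([(u-cx)/f,(v-cy)/f,1.]); return W[:3,3],d
def onz(C,u,v,z):
    o,d=ray(C,u,v); return o+d*(z-o[2])/d[2]
def dep(C,u,v,D):
    o,d=ray(C,u,v); return o+d*D[int(round(v)),int(round(u))]
def cloud(C,D):
    f,cx,cy,W=C; v,u=np.mgrid[:420,:560]; P=np.stack([(u-cx)/f*D,(v-cy)/f*D,D],-1)
    P=P@W[:3,:3].T+W[:3,3]; P[D==0]=np.nan; return P
def proj(C,p):
    f,cx,cy,W=C; q=W[:3,:3].T@(np.asarray(p)-W[:3,3]); return q[0]/q[2]*f+cx,q[1]/q[2]*f+cy
def yaw(st):
    q=st["orientation"]; m=R.from_quat([q[1],q[2],q[3],q[0]]).as_matrix(); return m
def take(name,tag):
    st=state(); p,d=snapshot(name); cv2.imwrite(f"pics/{tag}.png",p[:,:,::-1]); np.savez(f"/tmp/{tag}.npz",p=p,d=d,**{"ee":st["ee_pos"],"q":st["orientation"]}); return st,p,d
E
python3 - <<'E'
from h import *
for n in("scene","top","wrist"):
    take(n,n+"0"); c=get_calibration(n); print(n,{k:(np.round(v,4).tolist() if not isinstance(v,str) else v) for k,v in c.items()})
s=state(); print({k:(np.round(v,3).tolist() if not isinstance(v,str) else v) for k,v in s.items()}); print(yaw(s).round(3))
E
```

```text
pics
scene {'vertical_fov': 52.893, 'cx': 286.01, 'cy': 205.3289, 'rvec': [1.6678, 1.8619, -0.8153], 'tvec': [0.1004, -0.2045, 1.5963]}
top {'vertical_fov': 56.1601, 'cx': 283.0919, 'cy': 212.8154, 'rvec': [2.1196, -2.1615, 0.1278], 'tvec': [-0.0233, 0.4751, 1.2426]}
wrist {'vertical_fov': 64.0119, 'cx': 276.7133, 'cy': 206.4761, 'mount': [[-0.0, -0.9483, -0.3175, 0.0809], [1.0, 0.0001, -0.0003, 0.0006], [0.0003, -0.3175, 0.9483, -0.1428], [0.0, 0.0, 0.0, 1.0]]}
{'t': 0.15, 'qpos': [1.202, 0.494, 1.346, 0.0, 1.302, -0.095], 'qvel': [-0.001, -0.003, -0.002, -0.0, 0.001, 0.002], 'joint_torque': [0.002, -88.255, -38.406, 0.0, 0.007, -0.0], 'ee_pos': [0.169, 0.601, 0.231], 'orientation': [-0.0, 0.136, 0.991, -0.0], 'ft_force': [0.179, 1.004, -0.047], 'moment': [-0.004, -0.033, 0.035], 'grip_width': 0.086}
[[-0.963  0.27  -0.   ]
 [ 0.27   0.963 -0.001]
 [ 0.    -0.001 -1.   ]]
```

View pics/scene0.png

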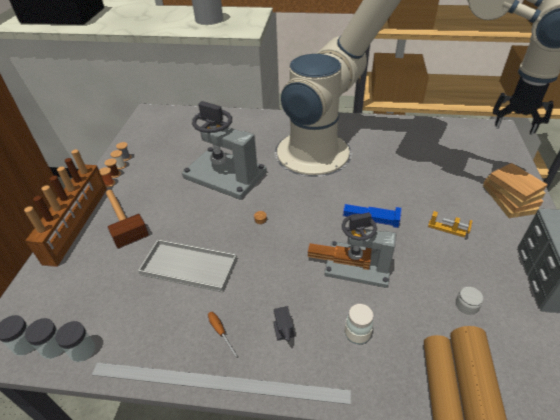

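View pics/top0.png

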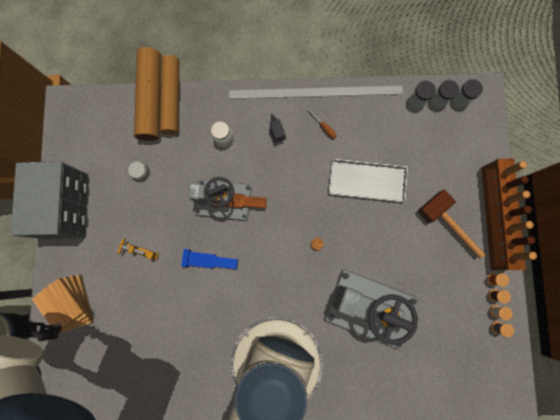

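View pics/wrist0.png

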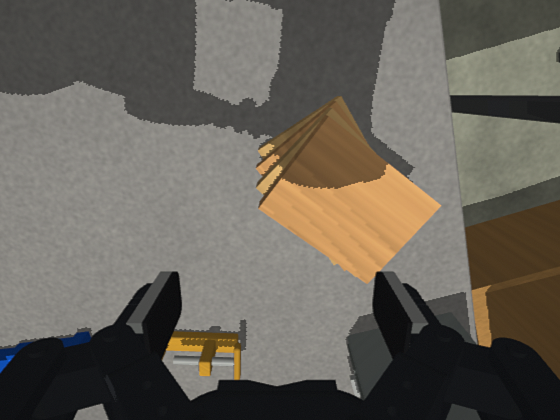

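The pictures show two presses. The small one is at top (218,197) and scene (360,245), with the brown piece in it. The large one is at top (375,310) and scene (220,160), and holds only an orange thing. Other look-alikes are the blue piece at top (210,260) and the wood stack at top (62,303). By its description I choose the small press with the brown piece; the tray is at top (368,181).

Run:
```python
from h import *
Z=np.load('/tmp/top0.npz'); p,D=Z['p'],Z['d']; C=cam('top'); P=cloud(C,D)
hsv=cv2.cvtColor(p,cv2.COLOR_RGB2HSV)
sub=(slice(150,250),slice(170,290))
cv2.imwrite('pics/crop0.png',cv2.resize(p[150:250,170:290,::-1],None,fx=6,fy=6,interpolation=cv2.INTER_CUBIC))
print("bench z",np.nanmedian(P[260:280,260:300,2]))
# horn: brown mask, z~44
v,u=np.mgrid[:420,:560]
m=(hsv[...,0]<15)&(hsv[...,1]>140)&(hsv[...,2]>60)&(u>170)&(u<290)&(v>180)&(v<225)
print('brown',m.sum(),np.nanpercentile(P[m][:,2],[5,50,95]))
def rect(mask,z,name):
    q=np.array([onz(C,a,b,z)[:2] for a,b in zip(u[mask],v[mask])],np.float32)
    r=cv2.minAreaRect(q); print(name,np.round(r[0],4),np.round(r[1],4),round(r[2],1)); return r
rect(m&(u>236),0.044,'horn')
# by height: wheel
R0=(u>180)&(u<260)&(v>165)&(v<230)
print('heights hist',np.histogram(P[R0][:,2],bins=np.arange(0,0.26,0.01)))
for lo,hi in((.008,.03),(.1,.14),(.14,.172),(.172,.21)):
    mm=R0&(P[...,2]>lo)&(P[...,2]<hi)
    if mm.sum()>5:
        r=cv2.minAreaRect(P[mm][:,:2].astype(np.float32)); print(lo,hi,mm.sum(),np.round(r[0],4),np.round(r[1],4),round(r[2],1),np.median(P[mm][:,2]))
# tray
T=(u>315)&(u<420)&(v>145)&(v<215)&(P[...,2]>.012)&(P[...,2]<.04)
r=cv2.minAreaRect(P[T][:,:2].astype(np.float32)); print('tray',T.sum(),np.round(r[0],4),np.round(r[1],4),r[2],np.median(P[T][:,2]))
T=(u>315)&(u<420)&(v>145)&(v<215)&(hsv[...,1]<30)&(hsv[...,2]>150)
rect(T,.018,'traycol')
for n,a,b in(('jar',221,132),('anvil',277,128),('awl',325,124),('tin',138,171),('clamp',138,250),('wax',317,244),('mallet',437,207),('blue',210,260)): print(n,dep(C,a,b,D).round(3))
```

```text
bench z -0.000307471399795034
brown 380 [0.03450237 0.04346549 0.04759659]
horn [0.5154 0.0703] [0.0912 0.0426] 88.8
heights hist (array([1231,  467,  425,   59,  308,   13,   11,    6,    8,    3,    6,
         22,   37,  320,   14,  116,  262,   17,   17,   96,   17,    0,
          0,    0,    0]), array([0.  , 0.01, 0.02, 0.03, 0.04, 0.05, 0.06, 0.07, 0.08, 0.09, 0.1 ,
       0.11, 0.12, 0.13, 0.14, 0.15, 0.16, 0.17, 0.18, 0.19, 0.2 , 0.21,
       0.22, 0.23, 0.24, 0.25]))
0.008 0.03 901 [0.5243 0.1649] [0.2431 0.1276] 81.0 0.01979516991886965
0.1 0.14 385 [0.5287 0.1895] [0.1231 0.0494] 81.5 0.13398055358683947
0.14 0.172 394 [0.532  0.1681] [0.1237 0.0905] 64.8 0.16117550438261197
0.172 0.21 145 [0.5249 0.1529] [0.0166 0.0559] 22.7 0.19683948842532906
tray 386 [ 0.5751 -0.3392] [0.3088 0.1397] 77.31207275390625 0.02013920097689259
traycol [ 0.5817 -0.3158] [0.2482 0.1182] 82.5
jar [0.73  0.16  0.093]
anvil [ 0.751 -0.018  0.061]
awl [ 0.776 -0.179  0.019]
tin [0.622 0.441 0.044]
clamp [0.363 0.433 0.043]
wax [ 0.372 -0.14   0.026]
mallet [ 0.48  -0.52   0.055]
blue [0.327 0.207 0.019]
```

View pics/crop0.png

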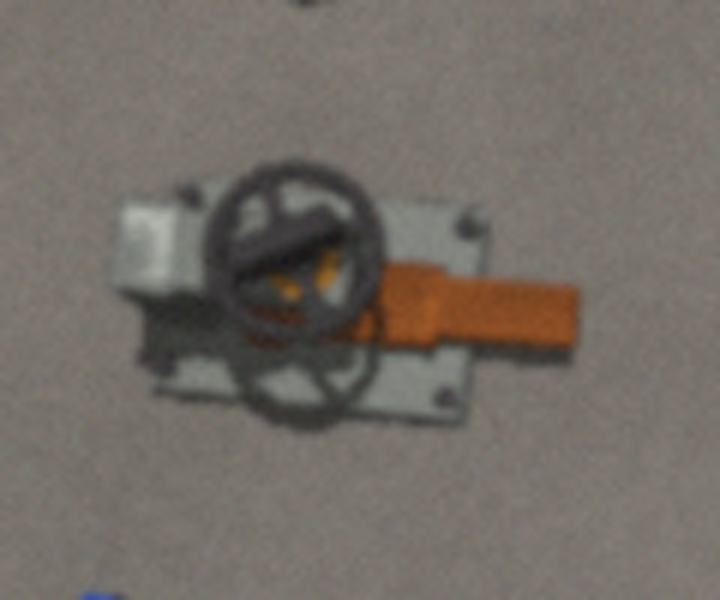

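The crop confirms the choice: a grey press with a dark wheel, the bar running lower-left to upper-right, and the brown piece's horn sticking out to the right (world -y). The axis is near (0.525, 0.153), the bar top is at z≈0.197, and the heights fit the description.

```bash
cat >> h.py <<'E'
def plan(dw,turn,n,grip=1):
    """dw world mm total, turn deg total (about tool z), n rows"""
    m=yaw(state()); rows=[]
    for i in range(n):
        d=m.T@(np.array(dw)/n); rows.append([grip]+np.round(d,1).tolist()+[round(turn/n,1)])
        m=m@R.from_euler('z',turn/n,degrees=True).as_matrix()
    for r in rows: print(r)
def info():
    s=state(); m=yaw(s); print('t',round(s['t'],2),'p',np.round(s['ee_pos'],4),'yang',np.degrees(np.arctan2(m[1,1],m[0,1])).round(2),'z',m[:,2].round(3),'q',np.round(s['qpos'],3),'F',np.round(s['ft_force'],1),'M',np.round(s['moment'],3),'g',round(s['grip_width'],4)); return s
E
python3 - <<'E'
from h import *
info(); plan([356,-449,70],230,24)
E
```

```text
t 0.15 p [0.1689 0.6015 0.2309] yang 74.31 z [-0.    -0.001 -1.   ] q [ 1.202  0.494  1.346  0.     1.302 -0.095] F [ 0.2  1.  -0. ] M [-0.004 -0.033  0.035] g 0.0856
[1, -19.3, -14.0, -2.9, 9.6]
[1, -21.4, -10.6, -2.9, 9.6]
[1, -22.9, -6.9, -2.9, 9.6]
[1, -23.7, -3.0, -2.9, 9.6]
[1, -23.9, 1.0, -2.9, 9.6]
[1, -23.4, 5.0, -2.9, 9.6]
[1, -22.2, 8.8, -2.9, 9.6]
[1, -20.4, 12.4, -2.9, 9.6]
[1, -18.1, 15.6, -2.9, 9.6]
[1, -15.2, 18.4, -2.9, 9.6]
[1, -12.0, 20.7, -2.9, 9.6]
[1, -8.4, 22.4, -2.9, 9.6]
[1, -4.5, 23.4, -2.9, 9.6]
[1, -0.6, 23.9, -2.9, 9.6]
[1, 3.4, 23.6, -2.9, 9.6]
[1, 7.3, 22.7, -2.9, 9.6]
[1, 11.0, 21.2, -2.9, 9.6]
[1, 14.4, 19.1, -2.9, 9.6]
[1, 17.3, 16.4, -2.9, 9.6]
[1, 19.8, 13.3, -2.9, 9.6]
[1, 21.8, 9.8, -2.9, 9.6]
[1, 23.1, 6.0, -2.9, 9.6]
[1, 23.8, 2.1, -2.9, 9.6]
[1, 23.8, -1.9, -2.9, 9.6]
```

>>> {"name": "servo_tool", "arguments": {"targets": [[[1,-19,-14,-6,9.6],[1,-21,-10.5,-6,9.6],[1,-23,-7,-6,9.6],[1,-23.5,-3,-6,9.6],[1,-24,1,-6,9.6],[1,-23.5,5,-6,9.6],[1,-22,9,-6,9.6],[1,-20.5,12.5,-6,9.6],[1,-18,15.5,-6,9.6],[1,-15,18.5,-6,9.6],[1,-12,20.5,-6,9.6],[1,-8.5,22.5,-4,9.6]]]}}

```text
t: 1.65
ee_pos: [0.3431, 0.3647, 0.3006]
orientation: [0.002, 0.922, 0.387, -0.003]
ft_force: [-0.4, -0.0, -0.3]
grip_width: 0.0856
```

Run:
```python
from h import *
s=info(); 
m=yaw(s); a=np.degrees(np.arctan2(m[1,1],m[0,1]))
d=(np.array([.525,.153,.30])-s['ee_pos'])*1000
t=(a+157.3+1)%360; print(d,t); plan(d,t,12)
```

```text
t 1.65 p [0.3431 0.3647 0.3006] yang -44.48 z [-0.003 -0.006 -1.   ] q [ 0.698  0.253  1.536 -0.002  1.359  1.475] F [-0.4 -0.  -0.3] M [ 0.007  0.044 -0.007] g 0.0856
[ 181.86958162 -211.66232954   -0.61808186] 113.81807060723213
[1, -2.0, 23.2, 0.1, np.float64(9.5)]
[1, 1.9, 23.2, 0.1, np.float64(9.5)]
[1, 5.7, 22.6, 0.1, np.float64(9.5)]
[1, 9.3, 21.3, 0.1, np.float64(9.5)]
[1, 12.7, 19.5, 0.1, np.float64(9.5)]
[1, 15.7, 17.1, 0.1, np.float64(9.5)]
[1, 18.3, 14.3, 0.1, np.float64(9.5)]
[1, 20.4, 11.1, 0.1, np.float64(9.5)]
[1, 22.0, 7.6, 0.1, np.float64(9.5)]
[1, 22.9, 3.8, 0.1, np.float64(9.5)]
[1, 23.3, -0.0, 0.1, np.float64(9.5)]
[1, 22.9, -3.8, 0.1, np.float64(9.5)]
```

>>> {"name": "servo_tool", "arguments": {"targets": [[[1,-2,23.2,0,9],[1,2,23.2,0,9],[1,5.5,22.6,0,9],[1,9,21.4,0,9],[1,12,19.8,0,9],[1,15,17.5,0,9],[1,17.5,15,0,9],[1,20,12,0,9],[1,21.5,8.5,0,9],[1,22.7,5,0,9],[1,23.2,1,0,9],[1,23,-2.5,0,9]]]}}

```text
t: 3.15
ee_pos: [0.5256, 0.1426, 0.2998]
orientation: [0.005, 0.838, -0.546, -0.001]
ft_force: [0.4, -0.1, 0.2]
grip_width: 0.0852
```

Run:
```python
from h import *
info(); s,p,D=take('wrist','w1'); C=cam('wrist',s); P=cloud(C,D)
```

```text
t 3.15 p [0.5256 0.1426 0.2998] yang -156.19 z [-0.007 -0.007 -1.   ] q [ 0.159  0.321  1.438 -0.006  1.39   2.886] F [ 0.4 -0.1  0.2] M [-0.028 -0.013 -0.027] g 0.0852
```

View pics/w1.png

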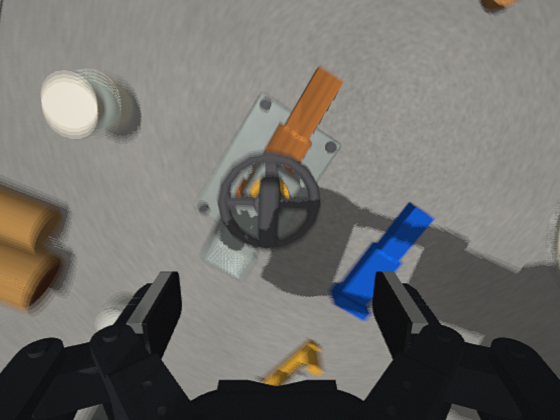

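The wrist view shows the wheel at about (268,199) with its bar almost vertical, the horn at (320,90) and the blue look-alike at (385,265). Next I measure the bar.

```bash
cat > bar.py <<'E'
from h import *
import sys
info(); s,p,D=take('wrist',sys.argv[1]); C=cam('wrist',s); P=cloud(C,D)
ctr=np.array([.525,.153])
near=np.hypot(P[...,0]-ctr[0],P[...,1]-ctr[1])<.06
z=P[...,2]
zt=np.nanpercentile(z[near&(z<.24)],97); m=near&(z>zt-.008)&(z<zt+.008)
n,l,st,_=cv2.connectedComponentsWithStats(m.astype(np.uint8)); k=1+np.argmax(st[1:,4]); m=l==k
r=cv2.minAreaRect(P[m][:,:2].astype(np.float32)); print('bar',m.sum(),np.round(r,4) if 0 else (np.round(r[0],4),np.round(r[1],4),round(r[2],2)),'top',np.median(P[m][:,2]))
q=P[m][:,:2]; q=q-q.mean(0); w,V=np.linalg.eigh(q.T@q); print('pca angle',np.degrees(np.arctan2(V[1,1],V[0,1])), 'mean',P[m].mean(0))
m2=near&(z<zt-.026)&(z>zt-.06)
cv2.imwrite('pics/m_%s.png'%sys.argv[1],(m*255).astype(np.uint8))
(c,rad)=cv2.minEnclosingCircle(P[m2][:,:2].astype(np.float32)); print('rim',c,rad,m2.sum(),np.median(z[m2]))
hsv=cv2.cvtColor(p,cv2.COLOR_RGB2HSV)
v,u=np.mgrid[:420,:560]
b=(hsv[...,0]<14)&(hsv[...,1]>140)&(hsv[...,2]>90)&(z>.036)&(z<.052)&(np.hypot(P[...,0]-.515,P[...,1]-.07)<.09)
n,l,st,_=cv2.connectedComponentsWithStats(b.astype(np.uint8)); k=1+np.argmax(st[1:,4]); b=l==k
r=cv2.minAreaRect(P[b][:,:2].astype(np.float32)); print('piece',b.sum(),np.round(r[0],4),np.round(r[1],4),round(r[2],2),'z',np.median(z[b])); print(cv2.boxPoints(r).round(3).tolist())
E
python3 bar.py w2
```

```text
t 3.2 p [0.5272 0.1408 0.2997] yang -156.75 z [-0.006 -0.007 -1.   ] q [ 0.155  0.323  1.436 -0.007  1.39   2.893] F [ 2.  -3.1  0.2] M [-0.063 -0.05  -0.046] g 0.0856
bar 1361 (array([0.527 , 0.1547]), array([0.0159, 0.0548]), 22.36) top 0.19867372786613616
pca angle 112.10201703219794 mean [0.52769515 0.15330434 0.19837401]
rim (0.5266892313957214, 0.15551316738128662) 0.04581679031252861 4021 0.16210509350028557
piece 1472 [0.5198 0.081 ] [0.1135 0.039 ] 84.76 z 0.04423509544253007
[[0.4950000047683716, 0.026000000536441803], [0.5339999794960022, 0.023000000044703484], [0.5440000295639038, 0.13600000739097595], [0.5059999823570251, 0.13899999856948853]]
```

>>> {"name": "servo_tool", "arguments": {"targets": [[[1,-6.5,-2.5,10,0.5],[1,-6.5,-2.5,10,0.5],[0.5,0,0,10,0],[0.5,0,0,10,0],[0.5,0,0,0,0],[0.5,0,0,0,0]]]}}

```text
t: 4.0
ee_pos: [0.5233, 0.1581, 0.2557]
orientation: [0.005, 0.835, -0.551, -0.002]
ft_force: [-0.1, -0.1, 1.0]
grip_width: 0.043
```

```bash
python3 bar.py w3
```

```text
t 4.0 p [0.5233 0.1581 0.2557] yang -156.84 z [-0.009 -0.007 -1.   ] q [ 0.187  0.364  1.498 -0.005  1.29   2.926] F [-0.1 -0.1  1. ] M [-0.046 -0.005  0.04 ] g 0.043
bar 1997 (array([0.5268, 0.1549]), array([0.0158, 0.055 ]), 22.25) top 0.198734603055912
pca angle 112.08357565691821 mean [0.5277181  0.15314709 0.19843368]
rim (0.5266032218933105, 0.15520797669887543) 0.04579715058207512 5588 0.16212670843908475
piece 1910 [0.5176 0.0784] [0.1074 0.0441] 85.26 z 0.04425204912000627
[[0.4909999966621399, 0.027000000700354576], [0.5350000262260437, 0.023000000044703484], [0.5440000295639038, 0.12999999523162842], [0.5, 0.1340000033378601]]
```

View pics/w3.png

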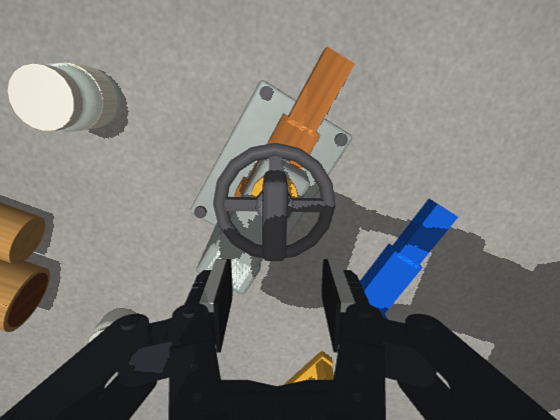

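>>> {"name": "servo_tool", "arguments": {"targets": [[[0.5,2.2,-1.2,10,0.5],[0.5,2.2,-1.2,10,0.5],[0.5,0,0,10,0],[0.5,0,0,8,0],[0.5,0,0,0,0],[0.5,0,0,0,0],[0.5,0,0,0,0]]], "force": 60}}

```text
t: 4.92
ee_pos: [0.5274, 0.1542, 0.2153]
orientation: [0.005, 0.829, -0.559, -0.002]
ft_force: [0.4, -0.0, -0.3]
grip_width: 0.0428
```

```bash
python3 -c "
from h import *
info()"
```

```text
t 4.92 p [0.5274 0.1542 0.2153] yang -157.94 z [-0.008 -0.007 -1.   ] q [ 0.179  0.409  1.546 -0.006  1.196  2.938] F [ 0.4 -0.  -0.3] M [ 0.006  0.046 -0.043] g 0.0428
```

>>> {"name": "servo_tool", "arguments": {"targets": [[[0.5,-1,0,10,0],[0.5,0,0,10,0],[0.5,0,0,10,0],[0.5,0,0,10,0],[0.5,0,0,4.5,0],[0.5,0,0,0,0],[0.5,0,0,0,0],[0.5,0,0,0,0]]]}}

```text
t: 5.92
ee_pos: [0.5267, 0.1549, 0.1677]
orientation: [0.005, 0.829, -0.559, -0.001]
ft_force: [-0.4, 0.8, -0.3]
grip_width: 0.0428
```

```bash
python3 -c "
from h import *
info();take('scene','s1');take('wrist','w4')"
```

```text
t 5.92 p [0.5267 0.1549 0.1677] yang -157.94 z [-0.008 -0.007 -1.   ] q [ 0.181  0.465  1.603 -0.006  1.083  2.94 ] F [-0.4  0.8 -0.3] M [-0.025  0.03   0.   ] g 0.0428
```

View pics/w4.png

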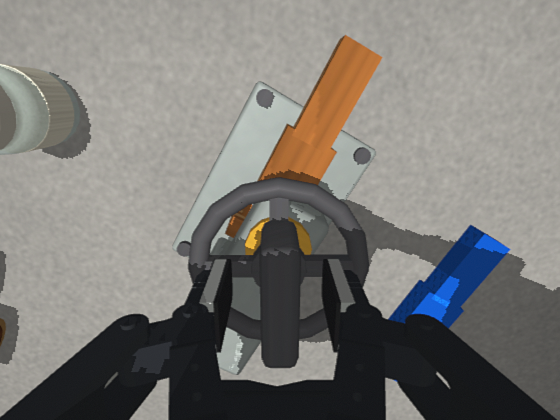

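View pics/s1.png

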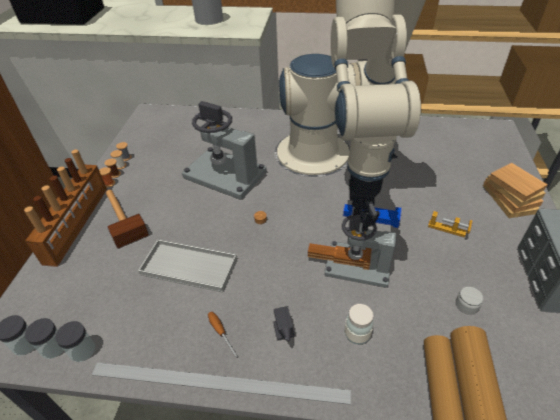

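The pads straddle the bar (bar at column 280, pads at about 225 and 338), clear of the rim. I close on it gently.

>>> {"name": "servo_tool", "arguments": {"targets": [[[0.35,0,0,-2,0],[0.1,0,0,0,0],[0.1,0,0,0,0],[0.1,0,0,0,0],[0.1,0,0,0,0]]], "force": 60}}

```text
t: 6.65
ee_pos: [0.5264, 0.1548, 0.1702]
orientation: [0.005, 0.829, -0.559, -0.001]
ft_force: [-1.2, -1.8, 1.1]
grip_width: 0.015
```

```bash
python3 -c "
from h import *
info()"
```

```text
t 6.65 p [0.5264 0.1548 0.1702] yang -157.93 z [-0.008 -0.007 -1.   ] q [ 0.181  0.461  1.601 -0.006  1.088  2.94 ] F [-1.2 -1.8  1.1] M [-0.035  0.116 -0.065] g 0.015
```

>>> {"name": "servo_tool", "arguments": {"targets": [[[0.1,0,0,-0.5,-5],[0.1,0,0,-0.5,-5],[0.1,0,0,-0.5,-5],[0.1,0,0,0,0]]]}}

```text
t: 7.15
ee_pos: [0.5266, 0.1549, 0.1716]
orientation: [0.005, 0.897, -0.443, -0.002]
ft_force: [-0.6, 0.2, 1.3]
grip_width: 0.0152
```

```bash
python3 -c "
from h import *
info()"
```

```text
t 7.15 p [0.5266 0.1549 0.1716] yang -142.57 z [-0.008 -0.007 -1.   ] q [ 0.181  0.46   1.6   -0.006  1.091  2.672] F [-0.6  0.2  1.3] M [-0.042  0.091 -0.141] g 0.0152
```

>>> {"name": "servo_tool", "arguments": {"targets": [[[0.1,0,0,-0.8,-7],[0.1,0,0,-0.7,-7],[0.1,0,0,-0.7,-7],[0.1,0,0,-0.7,-7],[0.1,0,0,-0.7,-7],[0.1,0,0,-0.7,-7],[0.1,0,0,0,0]]]}}

```text
t: 8.02
ee_pos: [0.5269, 0.1554, 0.1757]
orientation: [0.003, 0.996, -0.09, -0.004]
ft_force: [-1.8, -0.1, 2.0]
grip_width: 0.015
```

```bash
python3 -c "
from h import *
info()"
```

```text
t 8.03 p [0.5269 0.1554 0.1757] yang -100.33 z [-0.008 -0.006 -1.   ] q [ 0.181  0.455  1.594 -0.005  1.101  1.934] F [-1.8 -0.1  2. ] M [ 0.019  0.076 -0.097] g 0.015
```

>>> {"name": "servo_tool", "arguments": {"targets": [[[0.1,0,0,-1.0,-7],[0.1,0,0,-0.8,-7],[0.1,0,0,-0.7,-7],[0.1,0,0,-0.7,-7],[0.1,0,0,-0.7,-7],[0.1,0,0,-0.7,-7],[0.1,0,0,0,0]]]}}

```text
t: 8.9
ee_pos: [0.5267, 0.156, 0.1799]
orientation: [0.001, 0.964, 0.267, -0.005]
ft_force: [-1.3, -0.6, 1.3]
grip_width: 0.0151
```

```bash
python3 -c "
from h import *
info();take('scene','s2');take('wrist','w5')"
```

```text
t 8.9 p [0.5267 0.156  0.1799] yang -59.05 z [-0.008 -0.005 -1.   ] q [ 0.181  0.45   1.589 -0.003  1.111  1.213] F [-1.3 -0.6  1.3] M [ 0.141  0.074 -0.087] g 0.0151
```

View pics/w5.png

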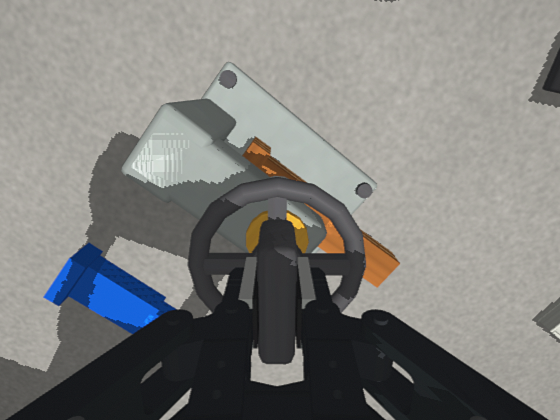

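>>> {"name": "servo_tool", "arguments": {"targets": [[[0.1,-0.4,0.7,-1.0,-7],[0.1,0,0,-0.8,-7],[0.1,0,0,-0.7,-7],[0.1,0,0,-0.7,-7],[0.1,0,0,0,0]]]}}

```text
t: 9.62
ee_pos: [0.5264, 0.1561, 0.1827]
orientation: [-0.001, 0.872, 0.489, -0.005]
ft_force: [-1.3, 0.1, 1.1]
grip_width: 0.015
```

```bash
python3 -c "
from h import *
info()"
```

```text
t 9.62 p [0.5264 0.1561 0.1827] yang -31.5 z [-0.009 -0.003 -1.   ] q [ 1.800e-01  4.460e-01  1.587e+00 -1.000e-03  1.118e+00  7.310e-01] F [-1.3  0.1  1.1] M [ 0.253  0.159 -0.131] g 0.015
```

>>> {"name": "servo_tool", "arguments": {"targets": [[[0.1,0,0,-0.3,-2],[0.1,0,0,-0.2,-1.5],[0.1,0,0,-0.2,-1.5],[0.1,0,0,0,0]]]}}

```text
t: 10.12
ee_pos: [0.5264, 0.1561, 0.1833]
orientation: [-0.001, 0.851, 0.525, -0.005]
ft_force: [-1.3, 1.5, 0.3]
grip_width: 0.0149
```

```bash
python3 -c "
from h import *
info()"
```

```text
t 10.12 p [0.5264 0.1561 0.1833] yang -26.66 z [-0.009 -0.003 -1.   ] q [ 1.800e-01  4.460e-01  1.586e+00 -1.000e-03  1.120e+00  6.460e-01] F [-1.3  1.5  0.3] M [ 0.288  0.059 -0.167] g 0.0149
```

>>> {"name": "servo_tool", "arguments": {"targets": [[[0.1,0,0,-0.2,-2],[0.1,0,0,-0.2,-1.5],[0.1,0,0,-0.2,-1.5],[0.1,0,0,0,0]]]}}

```text
t: 10.62
ee_pos: [0.5263, 0.1561, 0.1839]
orientation: [-0.002, 0.826, 0.564, -0.005]
ft_force: [-2.9, 0.7, -0.3]
grip_width: 0.0152
```

```bash
python3 -c "
from h import *
info()"
```

```text
t 10.62 p [0.5263 0.1561 0.1839] yang -21.33 z [-0.01  -0.003 -1.   ] q [ 1.800e-01  4.450e-01  1.585e+00 -1.000e-03  1.121e+00  5.530e-01] F [-2.9  0.7 -0.3] M [ 0.294  0.104 -0.197] g 0.0152
```

>>> {"name": "servo_tool", "arguments": {"targets": [[[0.1,0,0,-0.2,-1.5],[0.1,0,0,-0.2,-1.5],[0.1,0,0,0,0]]]}}

```text
t: 11.0
ee_pos: [0.5263, 0.1561, 0.1843]
orientation: [-0.002, 0.81, 0.587, -0.005]
ft_force: [-1.1, 1.9, 0.2]
grip_width: 0.015
```

```bash
python3 -c "
from h import *
info()"
```

```text
t 11.0 p [0.5263 0.1561 0.1843] yang -18.13 z [-0.01  -0.003 -1.   ] q [ 1.800e-01  4.450e-01  1.585e+00 -1.000e-03  1.122e+00  4.970e-01] F [-1.1  1.9  0.2] M [ 0.302  0.124 -0.191] g 0.015
```

Torque holds steady at about 0.19, so the screw is still running.

>>> {"name": "servo_tool", "arguments": {"targets": [[[0.1,0,0,-0.2,-2],[0.1,0,0,-0.2,-1.5],[0.1,0,0,0,0]]]}}

```text
t: 11.38
ee_pos: [0.5262, 0.1561, 0.1845]
orientation: [-0.002, 0.79, 0.613, -0.005]
ft_force: [-1.0, 1.2, -1.4]
grip_width: 0.015
```

```bash
python3 -c "
from h import *
info()"
```

```text
t 11.38 p [0.5262 0.1561 0.1845] yang -14.39 z [-0.01  -0.003 -1.   ] q [ 1.800e-01  4.440e-01  1.584e+00 -1.000e-03  1.123e+00  4.320e-01] F [-1.   1.2 -1.4] M [ 0.235  0.017 -0.441] g 0.015
```

At 143.5° the torque jumped to 0.44, so the stop has been reached. I add a touch more, then read it.

>>> {"name": "servo_tool", "arguments": {"targets": [[[0.1,0,0,0.2,-0.8],[0.1,0,0,0,0]]]}}

```text
t: 11.62
ee_pos: [0.5262, 0.1561, 0.1843]
orientation: [-0.002, 0.786, 0.619, -0.005]
ft_force: [-1.9, 1.6, -1.3]
grip_width: 0.0152
```

```bash
python3 -c "
from h import *
for i in range(1): info()
take('scene','s3'); info()"
```

```text
t 11.62 p [0.5262 0.1561 0.1843] yang -13.56 z [-0.01  -0.003 -1.   ] q [ 1.800e-01  4.440e-01  1.585e+00 -1.000e-03  1.123e+00  4.170e-01] F [-1.9  1.6 -1.3] M [ 0.272  0.113 -0.447] g 0.0152
t 11.68 p [0.5262 0.1562 0.1843] yang -13.57 z [-0.01  -0.003 -1.   ] q [ 1.800e-01  4.440e-01  1.585e+00 -1.000e-03  1.123e+00  4.180e-01] F [-0.8  1.6 -0.5] M [ 0.315  0.111 -0.46 ] g 0.015
```

>>> {"name": "servo_tool", "arguments": {"targets": [[[0.1,0,0,0,-0.8],[0.1,0,0,0,0]]]}}

```text
t: 11.92
ee_pos: [0.5262, 0.1561, 0.1844]
orientation: [-0.002, 0.781, 0.624, -0.005]
ft_force: [-1.5, 0.3, -1.4]
grip_width: 0.015
```

```bash
python3 -c "
from h import *
info()"
```

```text
t 11.93 p [0.5262 0.1561 0.1844] yang -12.73 z [-0.01  -0.003 -1.   ] q [ 1.800e-01  4.440e-01  1.585e+00 -1.000e-03  1.123e+00  4.030e-01] F [-1.5  0.3 -1.4] M [ 0.352  0.083 -0.593] g 0.015
```

>>> {"name": "servo_tool", "arguments": {"targets": [[[0.1,0,0,-0.1,3],[0.1,0,0,-0.1,3],[0.1,0,0,0,0]]]}}

```text
t: 12.3
ee_pos: [0.5262, 0.1561, 0.1845]
orientation: [-0.002, 0.813, 0.582, -0.005]
ft_force: [-1.3, 0.4, -1.5]
grip_width: 0.0147
```

```bash
python3 -c "
from h import *
info()"
```

```text
t 12.3 p [0.5262 0.1561 0.1845] yang -18.84 z [-0.01  -0.003 -1.   ] q [ 1.800e-01  4.440e-01  1.584e+00 -1.000e-03  1.123e+00  5.100e-01] F [-1.3  0.4 -1.5] M [ 0.334  0.075 -0.157] g 0.0147
```

>>> {"name": "servo_tool", "arguments": {"targets": [[[0.1,0,0,0,2],[0.1,0,0,0,0],[0.35,0,0,0,0],[0.5,0,0,0,0],[0.5,0,0,0,0]]]}}

```text
t: 12.92
ee_pos: [0.5267, 0.156, 0.1848]
orientation: [-0.001, 0.823, 0.568, -0.005]
ft_force: [-0.5, -0.4, 0.1]
grip_width: 0.0428
```

```bash
python3 -c "
from h import *
info(); take('wrist','w6')"
```

```text
t 12.93 p [0.5267 0.156  0.1848] yang -20.8 z [-0.009 -0.003 -1.   ] q [ 0.18   0.444  1.584 -0.002  1.123  0.544] F [-0.5 -0.4  0.1] M [ 0.035  0.033 -0.012] g 0.0428
```

View pics/w6.png

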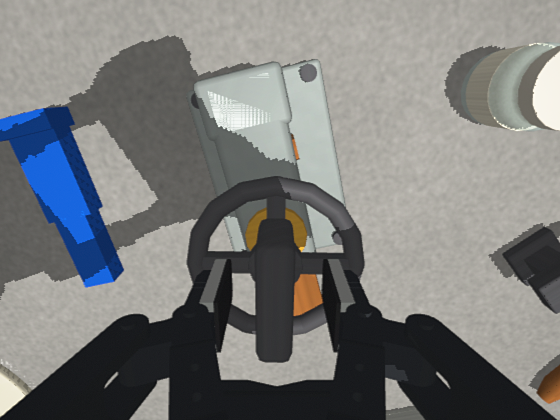

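>>> {"name": "servo_tool", "arguments": {"targets": [[[0.6,0,0,-15,0],[0.6,0,0,-20,0],[0.6,0,0,-25,0],[0.6,10,0,-30,0],[0.6,-10,20,-30,0],[0.6,-40,20,-10,0],[0.6,-40,20,0,0],[0.6,-40,0,0,0],[0.6,0,0,0,0],[0.6,0,0,0,0]]]}}

```text
t: 14.22
ee_pos: [0.5427, 0.0195, 0.3298]
orientation: [0.001, 0.823, 0.569, -0.001]
ft_force: [0.6, 0.6, 0.4]
grip_width: 0.0509
```

```bash
python3 - <<'E'
from h import *
import cv2
a=cv2.imread('pics/s3.png')[90:300,280:440]; cv2.imwrite('pics/s3c.png',cv2.resize(a,None,fx=2.8,fy=2.8,interpolation=cv2.INTER_CUBIC))
E
python3 bar.py w7
```

```text
t 14.22 p [0.5427 0.0195 0.3298] yang -20.7 z [-0.    -0.004 -1.   ] q [-0.072  0.293  1.398 -0.004  1.451  0.29 ] F [0.6 0.6 0.4] M [-0.042  0.023  0.017] g 0.0509
bar 1820 (array([0.5255, 0.1529]), array([0.0501, 0.0167]), 69.03) top 0.212371649197504
pca angle 68.26319196247943 mean [0.52640272 0.15282356 0.21197751]
rim (0.5264439582824707, 0.15521028637886047) 0.04570316895842552 4388 0.17590176214251496
piece 393 [0.5294 0.0997] [0.0566 0.0223] 84.44 z 0.04419756852412321
[[0.515999972820282, 0.0729999989271164], [0.5379999876022339, 0.07000000029802322], [0.5429999828338623, 0.12700000405311584], [0.5210000276565552, 0.1289999932050705]]
```

View pics/s3c.png

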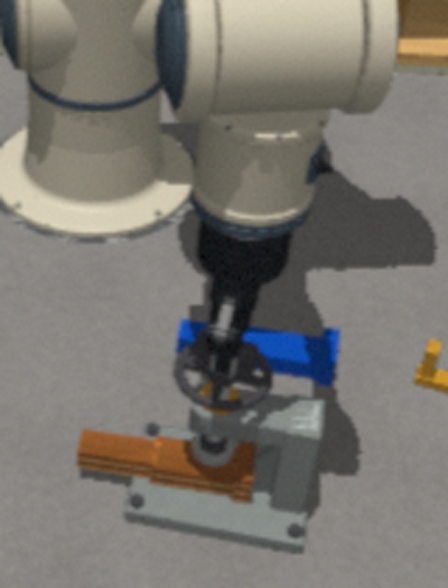

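View pics/w7.png

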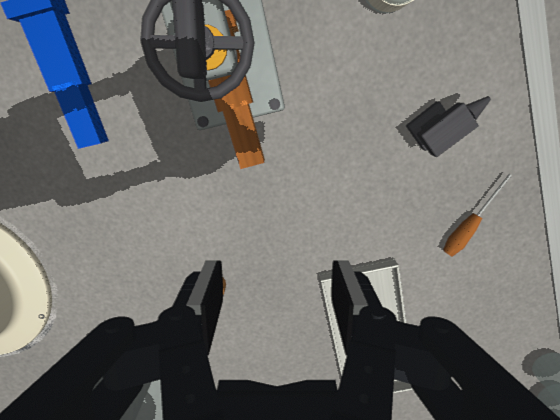

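Run:
```python
from h import *
C=cam('scene'); out=[]
for n in('s1','s3'):
    Z=np.load(f'/tmp/{n}.npz'); q=Z['q']; m=R.from_quat([q[1],q[2],q[3],q[0]]).as_matrix()
    c=Z['ee']+m@np.array([.0809,0,-.1428]); uv=np.array(proj(C,c)); print(n,c,uv,proj(C,Z['ee']))
    a=Z['p'][90:300,280:440,::-1].copy(); a=cv2.resize(a,None,fx=2.4,fy=2.4,interpolation=cv2.INTER_CUBIC)
    x=(uv-[280,90])*2.4; cv2.circle(a,tuple(int(i) for i in x),8,(0,0,255),1); out.append(a)
cv2.imwrite('pics/camchk.png',np.hstack(out))
# piece measurement by dark/brown mask in w7, no height restriction except z
Z=np.load('/tmp/w7.npz'); st={'ee_pos':Z['ee'],'orientation':Z['q']}; C=cam('wrist',st); P=cloud(C,Z['d']); h=cv2.cvtColor(Z['p'],cv2.COLOR_RGB2HSV)
z=P[...,2]; b=((h[...,0]<16)&(h[...,1]>120)&(z>.038)&(z<.05)&(P[...,1]<.10)&(P[...,1]>.01)&(abs(P[...,0]-.52)<.06))
q=P[b]; print(b.sum())
hb=q[q[:,1]<.07]; r=cv2.minAreaRect(hb[:,:2].astype(np.float32)); print('horn',np.round(r[0],4),np.round(r[1],4),r[2],np.median(hb[:,2])); print(cv2.boxPoints(r).round(4))
for y0 in np.arange(.03,.1,.01):
    s=q[abs(q[:,1]-y0)<.002][:,0]; print(round(y0,2),s.min().round(4),s.max().round(4),((s.min()+s.max())/2).round(4))
```

```text
s1 [0.55827138 0.08094545 0.31076127] [332.83755115 188.45978997] (np.float64(359.04072660308714), np.float64(223.7908452775391))
s3 [0.54661431 0.23518053 0.32671153] [401.81358444 184.07044016] (np.float64(360.1603853949871), np.float64(219.17775043291053))
1559
horn [0.5135 0.0478] [0.0469 0.0317] 84.36216735839844 0.044335341760224384
[[0.4954 0.0261]
 [0.527  0.0229]
 [0.5316 0.0696]
 [0.5    0.0727]]
0.03 0.4963 0.5278 0.5121
0.04 0.4976 0.5286 0.5131
0.05 0.4988 0.5294 0.5141
0.06 0.4989 0.5305 0.5147
0.07 0.5008 0.5317 0.5162
0.08 0.5013 0.5327 0.517
0.09 0.5025 0.5336 0.518
0.1 0.5031 0.5405 0.5218
```

View pics/camchk.png

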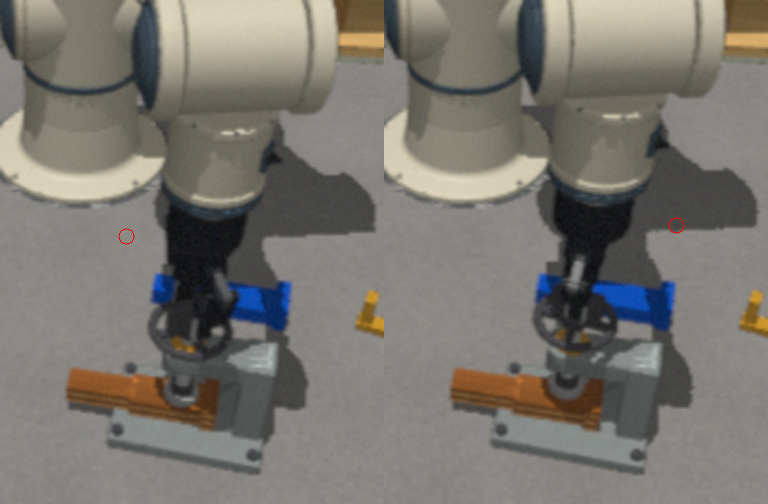

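>>> {"name": "servo_tool", "arguments": {"targets": [[[0.7,3,-9,25,-5],[0.7,3,-9,35,-5],[0.7,3,-9,35,-5],[0.7,4,-9,35,0],[0.7,0,0,35,0],[0.7,0,0,35,0],[0.7,0,0,0,0],[0.7,0,0,0,0]]], "force": 50}}

```text
t: 15.28
ee_pos: [0.5131, 0.0474, 0.1273]
orientation: [0.003, 0.735, 0.678, 0.001]
ft_force: [0.3, -0.3, -0.1]
grip_width: 0.0597
```

Run:
```python
from h import *
s=info(); t=np.array([.5135,.0442,.012]); print((yaw(s).T@(t-s['ee_pos'])*1000).round(1))
take('wrist','w8')
```

```text
t 15.28 p [0.5131 0.0474 0.1273] yang -4.62 z [ 0.005 -0.003 -1.   ] q [-0.022  0.475  1.738 -0.004  0.923  0.061] F [ 0.3 -0.3 -0.1] M [-0.009  0.044  0.02 ] g 0.0597
[ -2.9   0.  115.3]
```

View pics/w8.png

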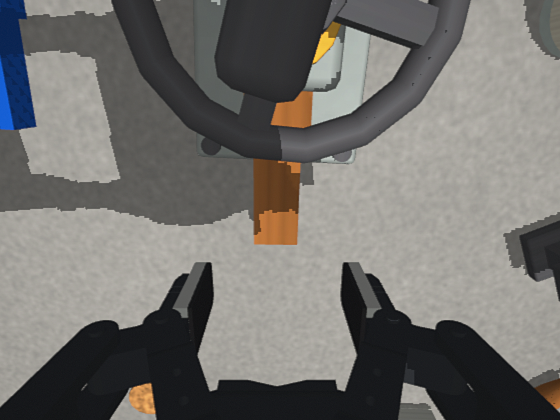

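The horn sits at (277,240), centred between the pads at columns 205 and 347. I descend.

>>> {"name": "servo_tool", "arguments": {"targets": [[[0.7,-1.5,0,20,0.5],[0.7,-1.5,0,25,0.5],[0.7,0,0,25,0],[0.7,0,0,20,0],[0.7,0,0,10,0],[0.7,0,0,10,0],[0.7,0,0,0,0],[0.7,0,0,0,0]]]}}

```text
t: 16.32
ee_pos: [0.5217, 0.0445, 0.0236]
orientation: [0.009, 0.741, 0.672, 0.007]
ft_force: [-0.4, -0.1, 0.0]
grip_width: 0.0598
```

Run:
```python
from h import *
s=info(); t=np.array([.5135,.0442,.012]); print((yaw(s).T@(t-s['ee_pos'])*1000).round(1))
take('wrist','w9');take('scene','s4')
```

```text
t 16.32 p [0.5217 0.0445 0.0236] yang -5.61 z [ 0.022 -0.003 -1.   ] q [-0.027  0.651  1.807 -0.005  0.661  0.074] F [-0.4 -0.1  0. ] M [0.009 0.002 0.001] g 0.0598
[-1.1 -8.4 11.4]
```

View pics/s4.png

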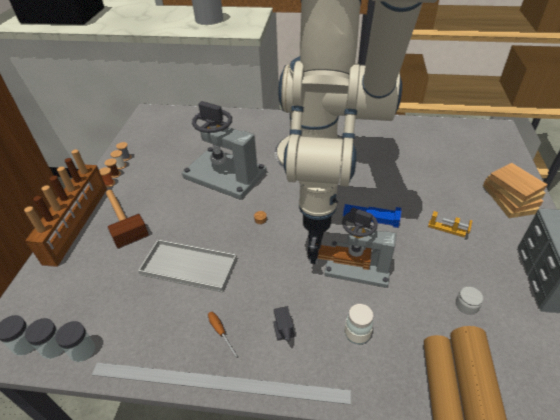

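>>> {"name": "servo_tool", "arguments": {"targets": [[[0.7,0,-3,2,0],[0.7,-0.5,-3,2,0],[0.7,-0.5,-2.4,2,0],[0.7,0,0,3,0],[0.7,0,0,2,0],[0.7,0,0,0,0]]]}}

```text
t: 17.18
ee_pos: [0.5128, 0.0443, 0.0119]
orientation: [0.009, 0.741, 0.672, 0.007]
ft_force: [0.1, -0.2, -0.9]
grip_width: 0.0597
```

Run:
```python
from h import *
s=info(); t=np.array([.5135,.0442,.012]); print((yaw(s).T@(t-s['ee_pos'])*1000).round(1))
take('wrist','w10')
```

```text
t 17.18 p [0.5128 0.0443 0.0119] yang -5.61 z [ 0.022 -0.003 -1.   ] q [-0.028  0.666  1.835 -0.005  0.618  0.074] F [ 0.1 -0.2 -0.9] M [-0.05   0.042 -0.001] g 0.0597
[-0.   0.7 -0.1]
```

View pics/w10.png

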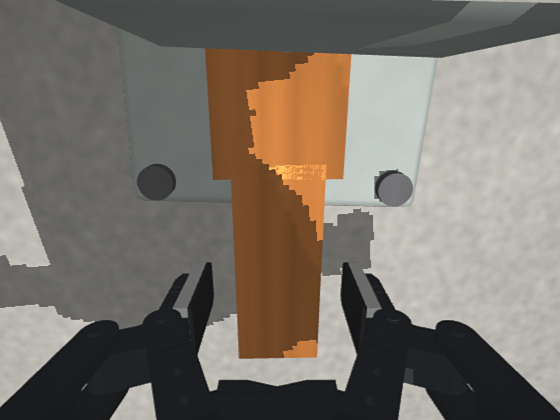

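>>> {"name": "servo_tool", "arguments": {"targets": [[[0.45,0,0.5,0,0],[0.45,0,0,0,0],[0.25,0,0,0,0],[0.25,0,0,0,0],[0.25,0,0,0,0],[0.25,0,0,0,0]]], "force": 60}}

```text
t: 17.98
ee_pos: [0.5136, 0.0442, 0.0124]
orientation: [0.009, 0.741, 0.672, 0.007]
ft_force: [0.1, 0.2, 1.5]
grip_width: 0.0312
```

```bash
python3 -c "
from h import *
info();take('wrist','w11')"
```

```text
t 17.98 p [0.5136 0.0442 0.0124] yang -5.61 z [ 0.023 -0.003 -1.   ] q [-0.028  0.666  1.834 -0.005  0.619  0.074] F [0.1 0.2 1.5] M [0.039 0.105 0.048] g 0.0312
```

View pics/w11.png

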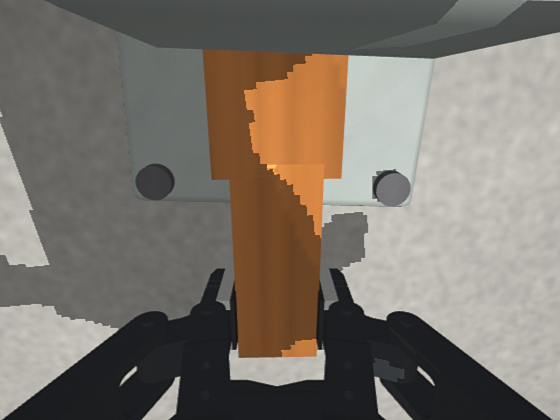

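The grip is good, but the fingertips hang below the piece's underside and would meet the tray floor. I regrip 10 mm higher while the piece is still supported.

>>> {"name": "servo_tool", "arguments": {"targets": [[[0.5,0,0,0,0],[0.5,0,0,0,0],[0.5,0,0,-5,0],[0.5,0,0,-5,0],[0.5,0,0,0,0],[0.25,0,0,0,0],[0.25,0,0,0,0],[0.25,0,0,0,0],[0.25,0,0,0,0]]], "force": 70}}

```text
t: 19.15
ee_pos: [0.5134, 0.0443, 0.0234]
orientation: [0.009, 0.741, 0.672, 0.008]
ft_force: [0.6, -0.2, 5.0]
grip_width: 0.0309
```

```bash
python3 -c "
from h import *
info()"
```

```text
t 19.15 p [0.5134 0.0443 0.0234] yang -5.6 z [ 0.023 -0.003 -1.   ] q [-0.028  0.645  1.829 -0.005  0.644  0.073] F [ 0.6 -0.2  5. ] M [0.213 0.173 0.012] g 0.0309
```

>>> {"name": "servo_tool", "arguments": {"targets": [[[0.25,0,0,-1,0],[0.25,0,0,-0.5,0],[0.25,-4,0,0,0],[0.25,-6,0,0,0],[0.25,-6,0,0,0],[0.25,0,0,0,0]]]}}

```text
t: 19.9
ee_pos: [0.5114, 0.0269, 0.0244]
orientation: [0.009, 0.741, 0.672, 0.007]
ft_force: [-0.2, -0.7, -1.2]
grip_width: 0.0303
```

```bash
python3 -c "
from h import *
info();take('wrist','w12');take('scene','s5')"; python3 -c "
import cv2
a=cv2.imread('pics/s5.png')[180:300,270:420]; cv2.imwrite('pics/s5c.png',cv2.resize(a,None,fx=5,fy=5,interpolation=2))"
```

```text
t 19.9 p [0.5114 0.0269 0.0244] yang -5.61 z [ 0.022 -0.004 -1.   ] q [-0.063  0.641  1.836 -0.004  0.642  0.038] F [-0.2 -0.7 -1.2] M [-0.045  0.009 -0.047] g 0.0303
```

View pics/w12.png

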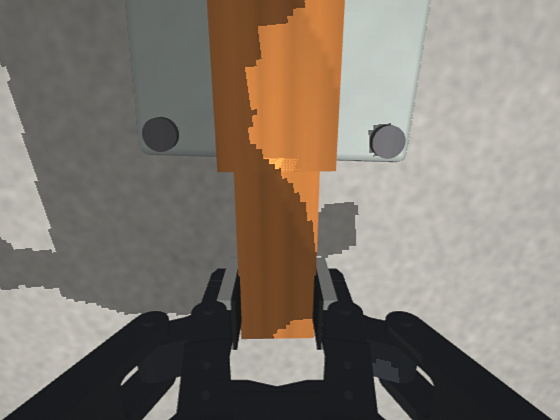

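View pics/s5c.png

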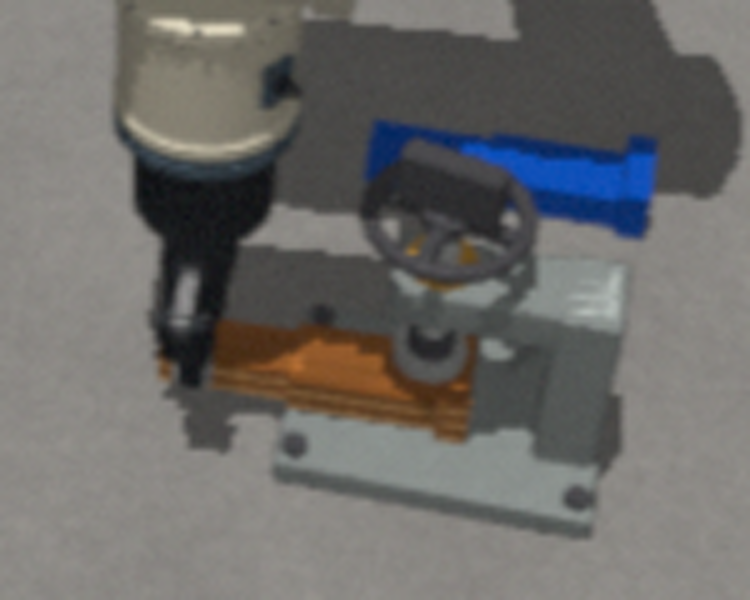

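The piece is sliding out freely (force about 1 N), with its lip just reaching the disc. I continue gently.

>>> {"name": "servo_tool", "arguments": {"targets": [[[0.25,-6,0,0,0],[0.25,-6,0,0,0],[0.25,-6,0,0,0],[0.25,-6,0,0,0],[0.25,0,0,0,0]]]}}

```text
t: 20.62
ee_pos: [0.509, 0.0017, 0.0245]
orientation: [0.009, 0.741, 0.672, 0.007]
ft_force: [-0.1, 0.1, -1.4]
grip_width: 0.0303
```

```bash
python3 -c "
from h import *
info()"
```

```text
t 20.62 p [0.509  0.0017 0.0245] yang -5.59 z [ 0.023 -0.004 -1.   ] q [-0.113  0.639  1.844 -0.002  0.636 -0.014] F [-0.1  0.1 -1.4] M [-0.134  0.026  0.024] g 0.0303
```

>>> {"name": "servo_tool", "arguments": {"targets": [[[0.25,-8,0,0,0],[0.25,-8,0,0,0],[0.25,-8,0,0,0],[0.25,-9,0,0,0],[0.25,-10,0,0,0],[0.25,-12,0,0,0],[0.25,-12,0,0,0],[0.25,-12,0,0,0],[0.25,-12,0,0,0],[0.25,0,0,0,0]]]}}

```text
t: 21.88
ee_pos: [0.4996, -0.096, 0.0246]
orientation: [0.009, 0.741, 0.671, 0.007]
ft_force: [0.2, 0.8, -1.2]
grip_width: 0.0305
```

```bash
python3 -c "
from h import *
info();take('wrist','w13');take('top','t1');take('scene','s6')"
```

```text
t 21.88 p [ 0.4996 -0.096   0.0246] yang -5.63 z [ 0.023 -0.004 -1.   ] q [-0.31   0.638  1.845  0.006  0.635 -0.216] F [ 0.2  0.8 -1.2] M [-0.075  0.021  0.035] g 0.0305
```

View pics/s6.png

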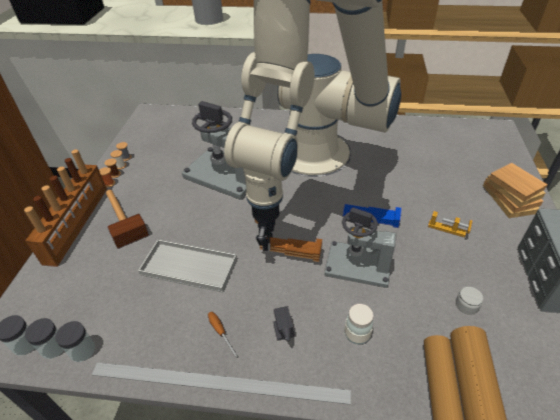

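View pics/w13.png

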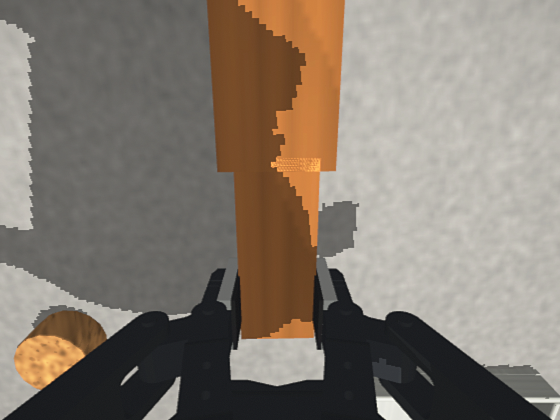

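The piece is fully out and clear of the press. I lift it and carry it to the tray.

>>> {"name": "servo_tool", "arguments": {"targets": [[[0.25,0,0,-8,0],[0.25,0,0,-12,0],[0.25,0,0,-14,0],[0.25,0,0,-14,0],[0.25,-10,3,-12,0],[0.25,-18,6,-4,0],[0.25,-20,7,0,0],[0.25,-20,7,0,0],[0.25,-20,7,0,0],[0.25,-20,7,0,0.5],[0.25,-20,7,0,0.5],[0.25,-10,4,0,0]]]}}

```text
t: 23.52
ee_pos: [0.5343, -0.2455, 0.0951]
orientation: [0.009, 0.747, 0.665, 0.008]
ft_force: [0.5, 0.5, -1.4]
grip_width: 0.0307
```

Run:
```python
from h import *
s=info(); t=np.array([.5729,-.3827,.08]); print((yaw(s).T@(t-s['ee_pos'])*1000).round(1))
```

```text
t 23.52 p [ 0.5343 -0.2455  0.0951] yang -6.59 z [ 0.024 -0.004 -1.   ] q [-0.537  0.595  1.601  0.011  0.924 -0.429] F [ 0.5  0.5 -1.4] M [-0.109 -0.023  0.024] g 0.0307
[-131.8   53.7   16.6]
```

>>> {"name": "servo_tool", "arguments": {"targets": [[[0.25,-16,7,0,0.5],[0.25,-18,7.5,0,0.5],[0.25,-18,7.5,0,0],[0.25,-18,7.5,0,0],[0.25,-18,7.5,0,0],[0.25,-15,6,0,0],[0.25,-12,5,0,0],[0.25,-8,3,0,0],[0.25,0,0,0,0],[0.25,0,0,0,0]]]}}

```text
t: 24.78
ee_pos: [0.5711, -0.3828, 0.096]
orientation: [0.009, 0.753, 0.658, 0.008]
ft_force: [-0.2, -0.4, -1.6]
grip_width: 0.0303
```

Run:
```python
from h import *
s=info(); t=np.array([.5729,-.3827,.08]); print((yaw(s).T@(t-s['ee_pos'])*1000).round(1))
for n in('top','wrist','scene'): take(n,n+'5')
```

```text
t 24.77 p [ 0.5711 -0.3828  0.096 ] yang -7.63 z [ 0.023 -0.003 -1.   ] q [-0.683  0.708  1.331  0.014  1.083 -0.556] F [-0.2 -0.4 -1.6] M [-0.194  0.045  0.003] g 0.0303
[ 0.3  1.4 16. ]
```

View pics/wrist5.png

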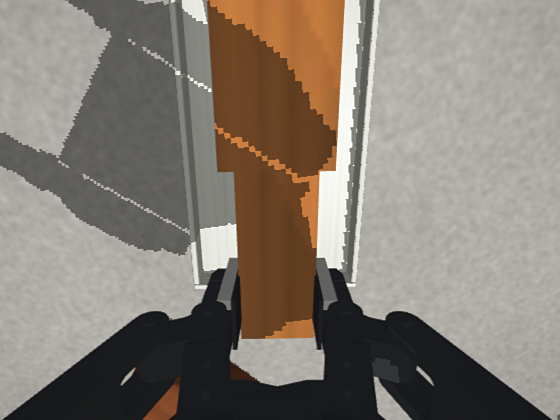

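View pics/top5.png

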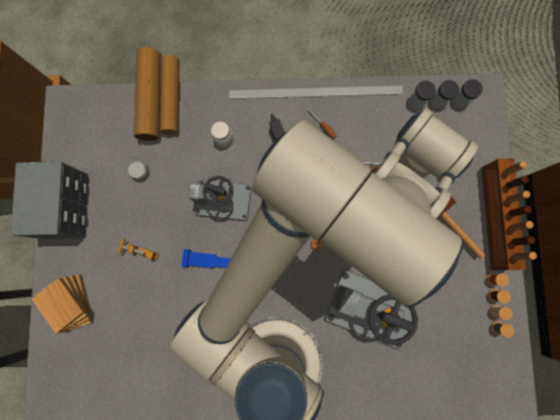

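View pics/scene5.png

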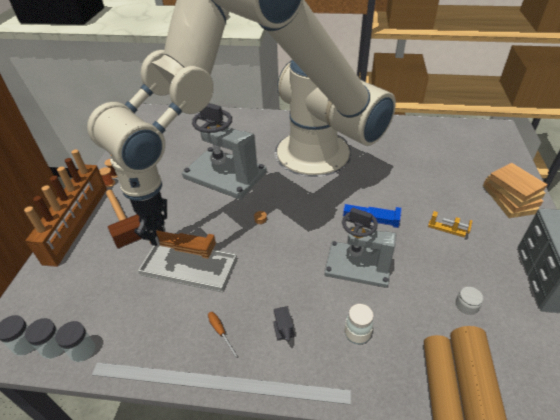

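Run:
```python
from h import *
Z=np.load('/tmp/wrist5.npz'); st={'ee_pos':Z['ee'],'orientation':Z['q']}; C=cam('wrist',st)
T=np.array([.5817,-.3158]); a=np.radians(82.5); X=np.array([np.cos(a),np.sin(a)]); Y=np.array([-X[1],X[0]])
for n,u,v in(('L',194,287),('R',357,285),('Ltop',175,5),('Rtop',376,5)):
    p=onz(C,u,v,.022); d=p[:2]-T; print(n,p.round(4),'tray xy',(d@X).round(4),(d@Y).round(4))
P=cloud(C,Z['d']); h=cv2.cvtColor(Z['p'],cv2.COLOR_RGB2HSV); z=P[...,2]
b=(h[...,0]<16)&(h[...,1]>120)&(z>.06)&(abs(P[...,0]-.58)<.05)
for n,m in(('all',b),):
    q=P[m]; A=np.c_[q[:,:2]-T,np.ones(len(q))]; c=np.linalg.lstsq(A,q[:,2],rcond=None)[0]; print('slopes',c,np.percentile(q[:,2],[1,50,99]))
v,u=np.nonzero(b); print('end', P[b][np.argmax(v)], 'end tray x',[(P[b][v>=v.max()-2][:,:2].mean(0)-T)@X])
C=cam('scene');Z=np.load('/tmp/scene5.npz')
cv2.imwrite('pics/s5d.png',cv2.resize(Z['p'][190:310,110:270,::-1],None,fx=5,fy=5,interpolation=2))
```

```text
L [ 0.5064 -0.4271  0.022 ] tray xy -0.1202 0.0601
R [ 0.626  -0.4431  0.022 ] tray xy -0.1204 -0.0605
Ltop [ 0.5341 -0.2469  0.022 ] tray xy 0.0621 0.0561
Rtop [ 0.6472 -0.2615  0.022 ] tray xy 0.0624 -0.0578
slopes [-0.00688817 -0.00334009  0.11664334] [0.11512914 0.11663083 0.11812532]
end [ 0.54594991 -0.37104658  0.17775061] end tray x [np.float64(-0.058708290986359705)]
```

View pics/s5d.png

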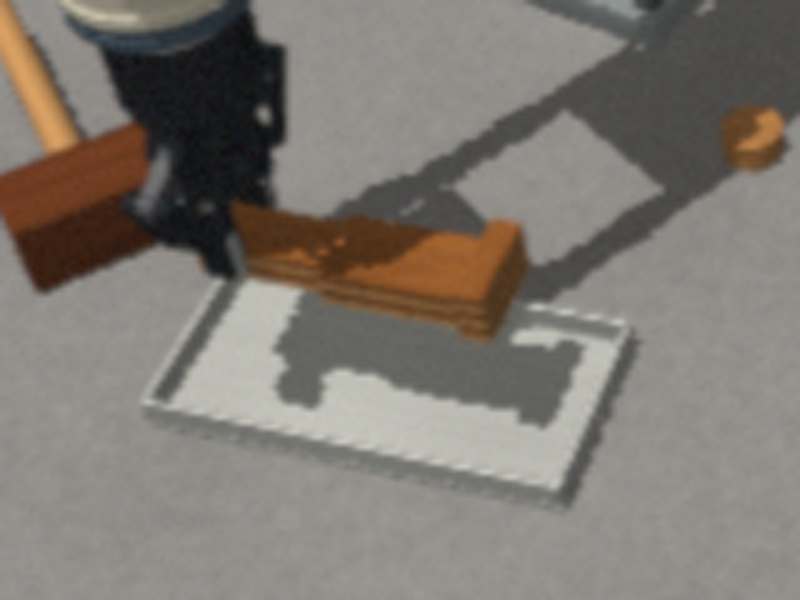

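Tray and piece line up and the piece hangs level. I lower it.

>>> {"name": "servo_tool", "arguments": {"targets": [[[0.25,0,0,8,0],[0.25,0,0,10,0],[0.25,0,0,10,0],[0.25,0,0,10,0],[0.25,0,0,10,0],[0.25,0,0,8,0],[0.25,0,0,0,0],[0.25,0,0,0,0]]]}}

```text
t: 25.92
ee_pos: [0.5722, -0.382, 0.0352]
orientation: [0.008, 0.752, 0.659, 0.007]
ft_force: [-0.1, -0.1, -1.3]
grip_width: 0.0303
```

Run:
```python
from h import *
s=info(); t=np.array([.5729,-.3827,.009]); print((yaw(s).T@(t-s['ee_pos'])*1000).round(1))
```

```text
t 25.93 p [ 0.5722 -0.382   0.0352] yang -7.59 z [ 0.022 -0.002 -1.   ] q [-0.681  0.784  1.365  0.015  0.975 -0.557] F [-0.1 -0.1 -1.3] M [-0.1    0.065 -0.041] g 0.0303
[-0.6  0.2 26.2]
```

>>> {"name": "servo_tool", "arguments": {"targets": [[[0.25,-0.5,0,5,0],[0.25,0,0,5,0],[0.25,0,0,5,0],[0.25,0,0,4,0],[0.25,0,0,3,0],[0.25,0,0,1.5,0],[0.25,0,0,0,0],[0.25,0,0,0,0]]]}}

```text
t: 26.92
ee_pos: [0.5731, -0.3829, 0.0108]
orientation: [0.009, 0.752, 0.659, 0.008]
ft_force: [-0.6, 0.7, -1.1]
grip_width: 0.0312
```

```bash
python3 -c "
from h import *
info()"
```

```text
t 26.93 p [ 0.5731 -0.3829  0.0108] yang -7.59 z [ 0.023 -0.003 -1.   ] q [-0.682  0.817  1.373  0.015  0.932 -0.558] F [-0.6  0.7 -1.1] M [-0.096 -0.012  0.024] g 0.0312
```

>>> {"name": "servo_tool", "arguments": {"targets": [[[0.25,0,0,1,0],[0.25,0,0,0.8,0],[0.25,0,0,0,0]]]}}

```text
t: 27.3
ee_pos: [0.5732, -0.3831, 0.0091]
orientation: [0.009, 0.752, 0.659, 0.008]
ft_force: [0.1, 0.1, -1.7]
grip_width: 0.0307
```

```bash
python3 -c "
from h import *
info()"
```

```text
t 27.3 p [ 0.5732 -0.3831  0.0091] yang -7.59 z [ 0.023 -0.003 -1.   ] q [-0.682  0.819  1.373  0.015  0.929 -0.558] F [ 0.1  0.1 -1.7] M [-0.117  0.     0.01 ] g 0.0307
```

>>> {"name": "servo_tool", "arguments": {"targets": [[[0.25,0,0,0.6,0],[0.25,0,0,0.6,0],[0.25,0,0,0,0]]]}}

```text
t: 27.68
ee_pos: [0.5733, -0.3831, 0.0079]
orientation: [0.009, 0.752, 0.659, 0.008]
ft_force: [-0.6, 0.4, -1.6]
grip_width: 0.0306
```

```bash
python3 -c "
from h import *
info()"
```

```text
t 27.68 p [ 0.5733 -0.3831  0.0079] yang -7.59 z [ 0.023 -0.003 -1.   ] q [-0.682  0.821  1.374  0.015  0.927 -0.558] F [-0.6  0.4 -1.6] M [-0.086  0.017  0.023] g 0.0306
```

>>> {"name": "servo_tool", "arguments": {"targets": [[[0.25,0,0,0.5,0],[0.25,0,0,0.4,0],[0.25,0,0,0,0]]]}}

```text
t: 28.05
ee_pos: [0.5733, -0.3831, 0.0077]
orientation: [0.009, 0.752, 0.659, 0.008]
ft_force: [0.4, -0.1, -0.6]
grip_width: 0.0304
```

```bash
python3 -c "
from h import *
info();take('wrist','w20')"
```

```text
t 28.05 p [ 0.5733 -0.3831  0.0077] yang -7.59 z [ 0.023 -0.003 -1.   ] q [-0.682  0.821  1.374  0.015  0.926 -0.558] F [ 0.4 -0.1 -0.6] M [-0.028  0.064  0.013] g 0.0304
```

View pics/w20.png

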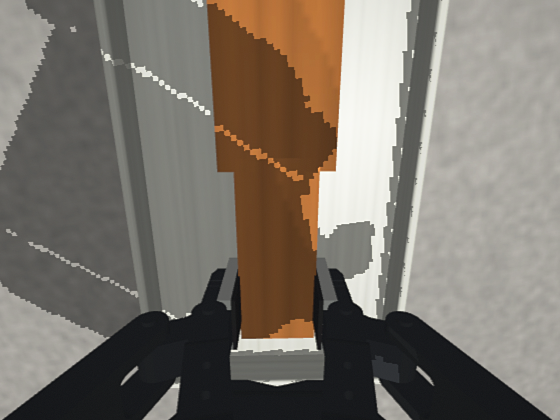

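>>> {"name": "servo_tool", "arguments": {"targets": [[[0.25,0,0,0.8,0],[0.25,0,0,0.8,0],[0.25,0,0,0,0]]]}}

```text
t: 28.48
ee_pos: [0.5734, -0.3831, 0.0077]
orientation: [0.009, 0.752, 0.659, 0.008]
ft_force: [0.1, -0.2, -0.6]
grip_width: 0.0313
```

```bash
python3 -c "
from h import *
info()"
```

```text
t 28.48 p [ 0.5734 -0.3831  0.0077] yang -7.58 z [ 0.024 -0.004 -1.   ] q [-0.681  0.821  1.374  0.015  0.926 -0.558] F [ 0.1 -0.2 -0.6] M [-0.019  0.02   0.031] g 0.0313
```

The vertical motion has stopped and the wrist moment is near zero, so the piece rests on the floor. I release and retreat upward.

>>> {"name": "servo_tool", "arguments": {"targets": [[[0.4,0,0,0,0],[0.5,0,0,0,0],[0.55,0,0,0,0],[0.55,0,0,-3,0],[0.55,0,0,-8,0],[0.55,0,0,-15,0],[0.55,0,0,-20,0],[0.55,0,0,-25,0],[0.55,0,0,-30,0],[0.55,0,0,-30,0],[0.55,-5,0,-30,0],[0.55,0,0,0,0]]]}}

```text
t: 29.98
ee_pos: [0.5695, -0.3883, 0.1838]
orientation: [0.013, 0.752, 0.659, 0.008]
ft_force: [0.1, 0.3, 0.5]
grip_width: 0.0469
```

```bash
python3 -c "
from h import *
info();take('wrist','w21');take('scene','s21')"
```

```text
t 29.98 p [ 0.5695 -0.3883  0.1838] yang -7.58 z [ 0.029 -0.008 -1.   ] q [-0.691  0.614  1.254  0.013  1.246 -0.563] F [0.1 0.3 0.5] M [ 0.017  0.03  -0.005] g 0.0469
```

View pics/w21.png

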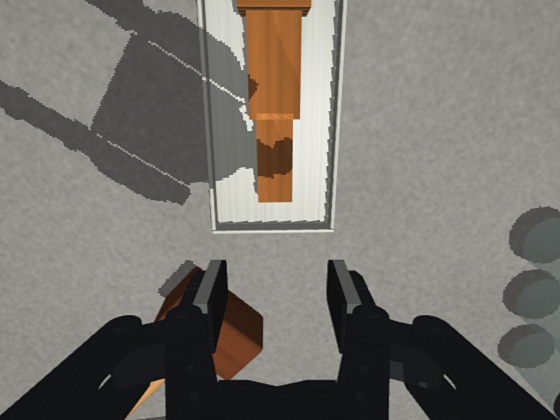

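View pics/s21.png

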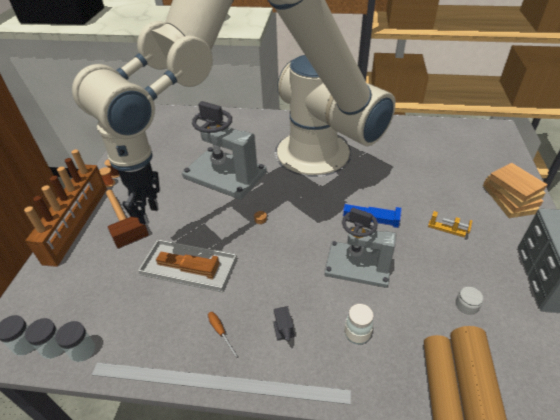

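The piece lies centred in the tray, horn end at (275,200). Before handing in I check flatness and compare against the first picture.

Run:
```python
from h import *
Z=np.load('/tmp/w21.npz'); st={'ee_pos':Z['ee'],'orientation':Z['q']}; C=cam('wrist',st); P=cloud(C,Z['d']); h=cv2.cvtColor(Z['p'],cv2.COLOR_RGB2HSV); z=P[...,2]
v,u=np.mgrid[:420,:560]
b=(h[...,0]<16)&(h[...,1]>120)&(z>.02)&(z<.034)&(u>240)&(u<312)&(v<206); q=P[b]
c=np.linalg.lstsq(np.c_[q[:,:2]-q[:,:2].mean(0),np.ones(len(q))],q[:,2],rcond=None)[0]; print('slopes,top z',c.round(4),b.sum())
A=cv2.imread('pics/scene0.png').astype(int);B=cv2.imread('pics/s21.png').astype(int)
for n,x,y in(('jar',359,323),('anvil',284,324),('awl',222,333),('tin',470,300),('clamp',451,224),('wax',260,217),('blue',372,215),('mallethead',128,231)):
    d=abs(A-B)[y-15:y+15,x-15:x+15].mean(); print(n,round(d,1))
P2=None
C=cam('scene');Z=np.load('/tmp/s21.npz'); P=cloud(C,Z['d']); m=(np.hypot(P[...,0]-.5265,P[...,1]-.155)<.035)&(P[...,2]>.195); print('wheel top scene',np.percentile(P[m][:,2],[50,95]))
m=(np.hypot(P[...,0]-.5265,P[...,1]-.155)<.035)&(P[...,2]>.204)
q=P[m][:,:2]; q=q-q.mean(0); w,V=np.linalg.eigh(q.T@q); print('bar ang',np.degrees(np.arctan2(V[1,1],V[0,1])))
sign_off(); info()
```

```text
slopes,top z [-0.0007  0.0006  0.0283] 8673
jar 8.5
anvil 5.6
awl 7.2
tin 8.2
clamp 7.3
wax 34.2
blue 11.9
mallethead 6.5
wheel top scene [0.20807572 0.21224985]
bar ang 69.91559245089162
the job is handed in; nothing more can be done
the job is handed in; nothing more can be done
```

The press is open against its top stop, the laminated piece lies flat in the metal tray, and the job is handed in. It took about 30 s of the 72 s allowed.

**Opening the press:** I turned the small press's handwheel counter-clockwise in one grip, rising with the wheel, with vertical force within about 2 N. It met the top stop after about 137° of screw turn (2.39 rad). The torque was brought up to between 0.45 and 0.59 N m; the last reading was 0.59, a little over the 0.5 asked. I then eased it back to near zero and let go. Afterwards the wheel top was about 13.7 mm higher than at the start and its bar stood at 69 to 70°, so it stayed where I left it.

**Drawing out the piece:** I gripped the horn, then re-gripped it about 10 mm higher so the fingertips would clear the tray floor. It came straight out with only 1 to 2 N on the wrist. I lowered it until it touched the tray floor, then released it.

**Last checks:**
- **Piece:** its top is level to under 0.1°, at 28.3 mm, which matches resting on the tray floor.
- **Other things:** jar, anvil, awl, tin, clamp and mallet look unmoved in the pictures.
- **Unclear readings:** the wax patch (and slightly the blue piece's patch) differed more from the first picture. I put this down to the arm's shadow, since nothing came near them, but did not confirm it with a separate measurement.
- **Tool tilt:** the tool was tilted about 1.5° while carrying and lowering; the piece still measured level.

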